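# Seat the polish bottle in its bench cradle and open its push-and-turn cap

## Task

Stand the square polish bottle, with its cap still on, fully down in the square bench cradle so that it cannot spin. Then press its push-and-turn safety cap down, twist it anticlockwise (seen from above) until it comes free, lift it off, and finish while still holding the cap level in the gripper, straight above the open bottle with a gap of a few centimetres (about 5 cm). The bottle must stay seated in the cradle, and everything else on the bench must be left where it stands.

Things in the scene. Friction and masses are not known exactly. Their poses are not given: they have to be found in the camera images.
- bottle: Loose white plastic bottle, 0.2 to 0.4 kg, the only square one: body 60 x 60 mm, 64 mm high, round 28 mm neck on top with three bayonet lugs. Origin: centre of its underside; z up, x and y square to its sides. 108 mm tall with the cap on. It can be carried by its cap: unless pressed down, the locked cap neither comes off nor turns (5 degrees of play).
- cap: Black plastic push-and-turn cap, 34 mm high, 35 g, locked on the bottle at the start. Origin: centre of its lower rim, z up; locked, it is 74 mm above the bottle's underside, axes as the bottle's. Lower 18 mm: skirt 49 mm wide; upper 16 mm: ribbed crown 52 mm wide, to be gripped. Pressed down and turned anticlockwise, it lifts off at 43 to 80 degrees (62 is good); clockwise is blocked.
- neck (a point): Centre of the top of the bottle's neck, 83 mm above the bottle's underside, on its axis (under the cap at the start).
- cradle_floor (a point): Centre of the cradle's inner floor, 4 mm above the table; x, y square to its walls. The cradle is a dark steel square open tray fixed to the bench: inside 65 x 65 mm, walls 20 mm above the inner floor, then a flared lip to 27 mm; foot plate 100 x 100 mm. The bottle stands in it at any of the four quarter turns, 2.5 mm of play on each side, its underside on the inner floor.
- seal (a joint): Sprung seal in the neck, under the cap: how far the cap is pressed down, m (about 0 when locked). The cap can turn beyond 0.0055, bottoms at 0.0085; press about 7 mm and keep it down while turning. The spring pushes back with 5 N at first, 10 N at 5.5 mm, 12.5 N at 8.5 mm.
- vise: Cast iron vise fixed to the bench, 0.12 x 0.08 m, 0.13 m high, with a tan striker in its jaws and a screw and swinging handle on one side reaching 0.12 m from its origin (centre of its underside). Not used.
- jar: Squat round white jar with black lid, 62 mm in diameter, 64 mm high, loose. Origin at the centre of its underside. Not used.
- sizing_plate: Loose round zinc plate, 120 mm in diameter, 6 mm thick, with dark size marks. Origin at the centre of its underside. Not used.
- tripod: Loose black wooden tripod stand, 125 mm high, feet 50 mm from its axis. Origin on its axis at table height. Not used.
- file_holder: Loose heavy brass block 50 x 100 x 35 mm with three files standing in it, 145 mm high in all. Origin at the centre of its underside, the row along y. Not used.
- striker_a: Loose tan striker disc, 41 mm in diameter, 10 mm thick. Origin at the centre of its underside. Not used.
- striker_b: As striker_a, the other one.
- sanding_block: Loose cork sanding block 40 x 70 x 24 mm. Origin at the centre of its underside. Not used.
Mind the look-alikes: they are no part of the job. Leave any green or turquoise look-alike of the cap alone. Leave any purple look-alike of the bottle alone.

How it is judged:
On the way, in this order (a step that is already met when the one before it is completed fails the run):
1. the bottle stands fully down in the cradle with its cap on (horizontal distance between bottle and cradle_floor below 0.005 m and z of bottle in the frame of cradle_floor below 0.003 m and angle between bottle's own z axis and vertical below 0.06 rad and z of cap in the frame of bottle below 0.077 m), for 0.2 s.
2. the cap, pressed past its catch, is turned on the seated bottle (all of step 1 and angle between the x axis of cap and the x axis of bottle, either way round above 0.6 rad), for 0.05 s.
At the end, for the whole second after the job is handed in: The bottle stands in the cradle (within 5 mm of its centre, underside within 3 mm of the inner floor, upright within 0.06 rad), and the fingers hold the cap still, level within 15 degrees, its lower rim 20 to 120 mm above the neck's top and within 25 mm of the neck's axis, not touching the bottle (horizontal distance between bottle and cradle_floor below 0.005 m and z of bottle in the frame of cradle_floor below 0.003 m and angle between bottle's own z axis and vertical below 0.06 rad and z of cap in the frame of neck between 0.02 and 0.12 m and horizontal distance between cap and neck below 0.025 m and angle between cap's own z axis and vertical below 0.26 rad and contact force between the fingers and cap above 1 N and contact force between cap and bottle below 0.1 N and linear speed of cap below 0.03 m/s); the arm keeps its last pose, push and grip.
It fails at once if a bystander (jar, sizing plate, tripod, file holder, striker or sanding block) is moved more than 30 mm (distance of any of jar, sizing_plate, tripod, file_holder, striker_a, striker_b, sanding_block from where it was at the start of the episode above 0.03 m).
It also fails if it takes over 46 s, if anything falls off the work surface, if the arm or the gripper's body presses on something with over 40 N, if the wrist force passes 120 N, or if a joint passes its speed limit or range.

## Robot

A 6-joint arm with a two-finger parallel gripper is mounted at the origin on the work surface. World frame = base frame: x ahead of the robot, y to its left, z up, the work surface at z = 0. Lengths are in m, angles in rad, forces in N, time in s.
With the tool pointing down it reaches from about 0.225 to 0.875 m from the base axis. Payload 3.4 kg.
Tool frame: the origin (TCP) lies between the finger pads; the fingertips stand 19 mm ahead of it and the grasp point (between the pads) is the TCP; z points along the fingers, y is the line along which they close (so a half turn about z gives the same grasp; the last joint's range is limited). The gripper opens to 85 mm and grips with 20 to 120 N. Pads are 22 mm wide; open, the fingers measure 114 mm over their backs; the gripper's body (76 mm by 85 mm) begins 54 mm behind the grasp point. The pads swing forward as they close: fully open they stand 13 mm farther back than shut.
Start: joints at [1.07, 0.276, 1.505, -0, 1.361, -0.121], TCP at [0.213, 0.534, 0.25] pointing down, gripper open.
Joint ranges: [-2.89, 2.89], [-0.75, 2.08], [0.22, 2.7], [-1.18, 4.32], [0.11, 2.71], [-2.7, 2.7]. Speed limits (rad/s): [2.57, 2.57, 3.14, 3.14, 3.14, 3.14].

## Interface

Orientations are given as a unit quaternion [w, x, y, z].
In Python, from rig import get_state, imaging, ticket gives the robot as it stands. The module is installed in compiled form; this text tells all that it offers.
- The arm moves only by the shell command python3 -m inch 'ROWS' [FORCE]. ROWS is JSON, a list of rows, each an object with "claw": the opening, from -1 (shut) to 1 (fully open); "travel": the shift along the world's x, y, z in units of 200 mm (1.0 is 200 mm), a list of three; "turn": the turn about the world's z in units of 180 degrees (1.0 is 180 degrees). A call has 1 to 5 rows; each row is the pose to reach, as a shift and turn from the pose commanded when the call began, turning the shorter way round; what a row does not reach only later rows make up. A row lasts 1/10 s, in which the tool goes at most 50 mm and 8.59 degrees, less where a joint would pass 70% of its speed; a pose out of reach is approached as far as the arm can. A call with a number of a shift or a turn outside -1 to 1 is refused whole. A call with a gripper value outside its range is refused whole. The fingers move at their own pace and stop on an object; FORCE is the grip in N (left out, the last holds). Time passes only in rows, so rows that repeat a pose let the fingers close. It gives the time, the measured TCP pose, the force, the opening and the grip force at its end, in the units of the state.
- get_state(): the state, without advancing time (a new reading comes with each control period).
- imaging.get_image(name): name is "scene" or "top"; returns the picture (384x512x3 uint8, red, green, blue); there is no depth.
- imaging.camera_params(name): a dict with "camera_matrix" (3x3 intrinsics, pixels), "k1" (the pictures are not rectified: a ray, as slopes to the right and down, at radius r is drawn at 1 + k1 r^2 times it, then the intrinsics apply), "cam_to_world" (4x4, takes a point from camera to world coordinates). Camera axes: x right, y down, z forward; pixel columns grow to the right and rows downward; lengths in m; the calibration is good to about 2 mm. A picture is of the moment at which its call begins. camera_params takes no time and is no camera call.
- ticket.sign_off(): hands the job in; it is judged then, once.
The state is a dict: "clock": time; "qpos": joint angles; "qd": joint speeds; "effort": joint torques, N m; "position": TCP position; "ee_rot": TCP orientation; "contact_force": force on the tool from outside, world axes, zero at the start; "moment": the same for the moment, N m; "width": finger opening in m; "gripper_force": force on a finger pad.
Only numpy, scipy, OpenCV 4.12 (cv2) and the standard library are available. Lean on these libraries where they do the work, as an engineer would, in place of code of your own. Each camera call takes 0.05 s, during which the arm holds its last target. There are 200 camera calls.

## Working session

There is one attempt and no reset: what is moved stays moved. The work goes in short steps, Python scripts to look and compute and a shell command to move; the robot and the scene stay as the last step left them, time stands still between calls to the robot, and variables do not carry over. Pictures are saved under pics/ and viewed, at most 10 in all, crops included, and the job is handed in when it is done.

```bash
mkdir -p pics; python3 - <<'E'
from rig import get_state, imaging
import cv2,numpy as np
for n in("scene","top"):
    im=imaging.get_image(n);cv2.imwrite(f"pics/{n}0.png",im[:,:,::-1]);np.save(f"pics/{n}0.npy",im)
    p=imaging.camera_params(n);print(n,p)
s=get_state();print(s['position'],s['ee_rot'],s['width'],s['clock'])
E
```

```text
scene {'camera_matrix': array([[397.54744568,   0.        , 243.61960322],
       [  0.        , 397.54744568, 197.92598224],
       [  0.        ,   0.        ,   1.        ]]), 'k1': -0.07205866558559346, 'cam_to_world': array([[-0.32267364,  0.52978982, -0.78434971,  1.41978628],
       [ 0.94634914,  0.19587024, -0.25701783,  0.24008459],
       [ 0.01746534, -0.82520155, -0.5645683 ,  0.70866214],
       [ 0.        ,  0.        ,  0.        ,  1.        ]])}
top {'camera_matrix': array([[422.55300975,   0.        , 255.12796714],
       [  0.        , 422.55300975, 190.92164422],
       [  0.        ,   0.        ,   1.        ]]), 'k1': -0.133770191835819, 'cam_to_world': array([[-0.00858334, -0.98177809,  0.18983707,  0.34930442],
       [-0.99991329,  0.01032284,  0.00817615, -0.05397813],
       [-0.00998682, -0.18975044, -0.98178156,  1.27297876],
       [ 0.        ,  0.        ,  0.        ,  1.        ]])}
[0.21296755 0.53363267 0.24952051] [-2.55806090e-04  1.88776427e-01  9.82019740e-01 -7.90765229e-04] 0.08527902049082778 0.1
```

View pics/scene0.png

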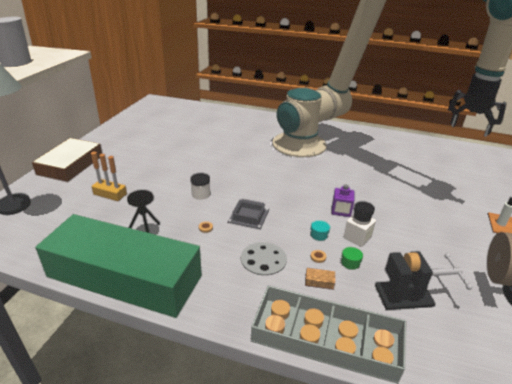

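View pics/top0.png

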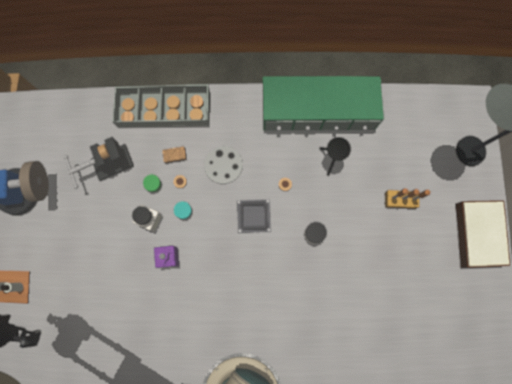

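The scene view shows the white square bottle with its black cap at about (361,222), and the top view has it at (143,216). The cradle is at (248,213) in scene and (254,216) in top. The other candidates don't fit: the jar (scene 201,186) is round and squat, the bottle at (344,201) is purple, and the cap look-alikes are turquoise (320,230) and green (352,257). I'll confirm with enlarged crops.

```bash
cat > h.py <<'E'
import numpy as np,cv2
from rig import imaging
P={n:imaging.camera_params(n) for n in("scene","top")}
def ray(n,uv):
    p=P[n];d=np.array([p['k1'],0,0,0,0.]);x,y=cv2.undistortPoints(np.array([[uv]],float),p['camera_matrix'],d)[0,0]
    T=p['cam_to_world'];return T[:3,3],T[:3,:3]@[x,y,1]
def plane(n,uv,z):
    o,d=ray(n,uv);return o+d*(z-o[2])/d[2]
def tri(a,b):  # scene uv, top uv -> point, gap
    o1,d1=ray("scene",a);o2,d2=ray("top",b)
    s=np.linalg.lstsq(np.c_[d1,-d2],o2-o1,rcond=None)[0];p,q=o1+s[0]*d1,o2+s[1]*d2
    return (p+q)/2,np.linalg.norm(p-q)
def proj(n,X):
    p=P[n];W=np.linalg.inv(p['cam_to_world']);r,_=cv2.Rodrigues(W[:3,:3])
    return cv2.projectPoints(np.array([X],float),r,W[:3,3],p['camera_matrix'],np.array([p['k1'],0,0,0,0.]))[0][0,0]
def blobs(m,x0,y0,x1,y1,amin=15):
    k=np.zeros(m.shape,np.uint8);k[y0:y1,x0:x1]=m[y0:y1,x0:x1]
    cs,_=cv2.findContours(k,cv2.RETR_EXTERNAL,cv2.CHAIN_APPROX_NONE)
    return sorted([c for c in cs if cv2.contourArea(c)>amin],key=cv2.contourArea,reverse=True)
E
python3 - <<'E'
from h import *
s=np.load("pics/scene0.npy");t=np.load("pics/top0.npy")
gs=s.max(2);gt=t.max(2)
for n,g,bx in(("scene",gs,(345,195,385,250)),("top",gt,(125,198,168,238))):
    for c in blobs((g<75).astype(np.uint8),*bx)[:3]:
        print(n,cv2.boundingRect(c),cv2.minEnclosingCircle(c),cv2.contourArea(c))
for c in blobs((gt<110).astype(np.uint8),230,192,280,240)[:2]: print("cr",cv2.minAreaRect(c))
for c in blobs((gs<110).astype(np.uint8),222,192,275,235)[:2]: print("cr sc",cv2.minAreaRect(c))
a=cv2.resize(s[190:255,330:400],None,fx=5.5,fy=5.5,interpolation=2);b=cv2.resize(t[190:245,120:180],(385,357),interpolation=2)
c=cv2.resize(s[190:235,220:280],(385,240),interpolation=2);d=cv2.resize(t[190:245,225:285],(385,240),interpolation=2)
im=np.vstack([np.hstack([a[:357],b]),np.hstack([c,d])]);cv2.imwrite("pics/crop1.png",im[:,:,::-1])
E
```

```text
scene (354, 202, 20, 20) ((363.33050537109375, 211.67796325683594), 10.74172306060791) 282.5
top (133, 208, 18, 16) ((141.8225860595703, 215.6290283203125), 8.845073699951172) 195.5
cr ((253.0, 216.0), (30.0, 30.0), 90.0)
cr sc ((249.30055236816406, 213.53089904785156), (33.80387878417969, 25.334171295166016), 12.994616508483887)
```

View pics/crop1.png

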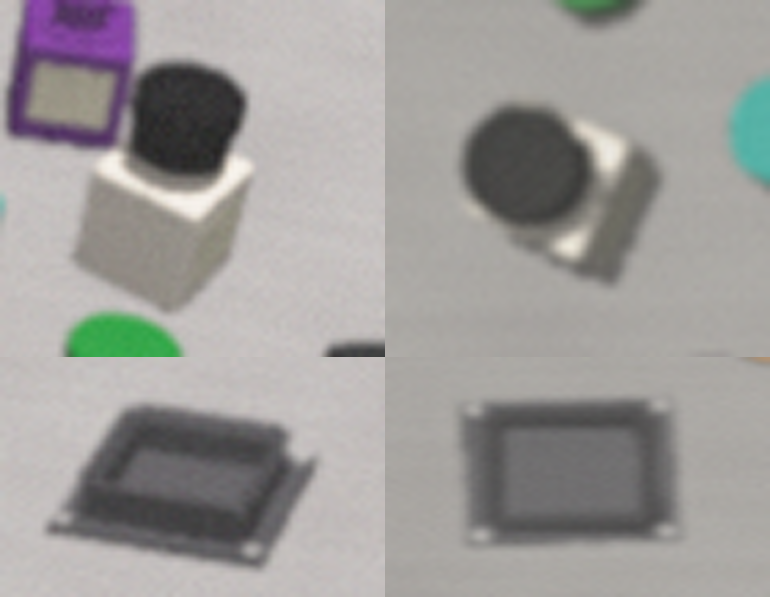

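The crops confirm the target: a white square bottle with a black cap, cap top at scene (363,212) and top (142,215.5). The cradle is the dark square tray, nearly aligned with the top image.

```bash
python3 - <<'E'
from h import *
np.set_printoptions(precision=4,suppress=True)
sc=lambda x,y:((x+.5)/5.5+329.5,(y+.5)/5.5+189.5)
tc=lambda x,y:((x-384.5)/(385/60)+119.5,(y+.5)/(357/55)+189.5)
cs=lambda x,y:((x+.5)/(385/60)+219.5,(y-356.5)/(240/45)+189.5)
ct=lambda x,y:((x-384.5)/(385/60)+224.5,(y-356.5)/(240/55)+189.5)
def yaw(a,b):v=b-a;return np.degrees(np.arctan2(v[1],v[0]))%90,np.linalg.norm(v)
# cap top centre
p=tri(sc(189,90),tc(527,165));print("captop",p)
L,F,R=[plane("scene",sc(*q),.064) for q in((93,168),(197,222),(252,165))]
print("top face",L,F,R,yaw(L,F),yaw(F,R),"centre",(L+R)/2)
L,F,R=[plane("scene",sc(*q),0) for q in((75,257),(172,310),(228,258))]
print("base",L,F,R,yaw(L,F),yaw(F,R),"centre",(L+R)/2)
A,B=[plane("top",tc(*q),0) for q in((660,180),(613,282))];print("topcam base",A,B,yaw(A,B))
A,B=[plane("top",tc(*q),.064) for q in((632,145),(570,258))];print("topcam top",A,B,yaw(A,B))
print("captop plane",plane("top",tc(527,165),.108))
b=np.array([plane("top",ct(*q),.004) for q in((475,411),(660,405),(667,530),(480,535))])
print("bolts",b.mean(0),[yaw(b[i],b[(i+1)%4]) for i in range(4)])
b=np.array([plane("top",ct(*q),.004) for q in((500,425),(640,425),(645,518),(503,520))])
print("floor",b.mean(0),[yaw(b[i],b[(i+1)%4]) for i in range(4)])
t=np.load("pics/top0.npy").max(2)
for th in(100,120,135):
  for c in blobs((t<th).astype(np.uint8),230,192,280,240)[:1]:
    r=cv2.boxPoints(cv2.minAreaRect(c));q=np.array([plane("top",u,.004) for u in r]);print(th,q.mean(0),[yaw(q[i],q[(i+1)%4]) for i in range(2)])
s=np.load("pics/scene0.npy").max(2)
print("tripod etc",plane("scene",cs(68,516),.004),plane("scene",cs(252,550),.004),)
for n,uv,z in(("vise",(105,155),.13),("turq",(183,210),.03),("green",(152,183),.03),("purple",(165,257),.08),("jar",(316,233),.064)):print(n,plane("top",uv,z))
E
```

```text
captop (array([0.509 , 0.2764, 0.1068]), np.float64(0.0012232831707815644))
top face [0.5283 0.2402 0.064 ] [0.554  0.2925 0.064 ] [0.4987 0.3149 0.064 ] (np.float64(63.828414057428375), np.float64(0.058268108644660505)) (np.float64(67.99444837907515), np.float64(0.059639015633965786)) centre [0.5135 0.2776 0.064 ]
base [0.5186 0.2405 0.    ] [0.5437 0.2916 0.    ] [0.4927 0.3154 0.    ] (np.float64(63.93946060118208), np.float64(0.05695041601182142)) (np.float64(64.99448642434805), np.float64(0.05622029646546656)) centre [0.5057 0.2779 0.    ]
topcam base [0.5162 0.241  0.    ] [0.4681 0.2623 0.    ] (np.float64(66.12773175361002), np.float64(0.052591213470051086))
topcam top [0.5237 0.2395 0.064 ] [0.4729 0.2665 0.064 ] (np.float64(62.065519327027005), np.float64(0.05749008067109267))
captop plane [0.5089 0.2755 0.108 ]
bolts [ 0.519  -0.0378  0.004 ] [(np.float64(2.18227442906462), np.float64(0.08790016037369269)), (np.float64(1.366909445143932), np.float64(0.08748038598162557)), (np.float64(1.7134902062840354), np.float64(0.08776952649691036)), (np.float64(1.4483614197632377), np
[... 322 characters left out ...]
48299))]
100 [ 0.5192 -0.0393  0.004 ] [(np.float64(89.41267592187654), np.float64(0.08528298612251729)), (np.float64(89.20385576369367), np.float64(0.08847128181901544))]
120 [ 0.5178 -0.0377  0.004 ] [(np.float64(2.3160399090047434), np.float64(0.09539272759425516)), (np.float64(2.016892993053034), np.float64(0.0950694661007822))]
135 [ 0.5178 -0.0363  0.004 ] [(np.float64(89.41197723548876), np.float64(0.0975190500795839)), (np.float64(89.1808046458473), np.float64(0.09758858725370828))]
tripod etc [ 0.5591 -0.0817  0.004 ] [0.5589 0.0055 0.004 ]
vise [0.6797 0.3849 0.13  ]
turq [0.5339 0.1724 0.03  ]
green [0.6175 0.2696 0.03  ]
purple [0.3926 0.2121 0.08  ]
jar [ 0.4584 -0.2174  0.064 ]
```

Measured, and consistent with the sizes given:
- **Bottle:** (0.509, 0.277), yaw about 65° (mod 90). The triangulated cap top is at z 0.107, against a nominal 0.108.
- **Cradle:** (0.518, -0.038), yaw about 1.5°.

Next I move above the cap.

```bash
python3 -m inch '[{"claw":1,"travel":[0.74,-0.64,0],"turn":0},{"claw":1,"travel":[0.74,-0.64,0],"turn":0},{"claw":1,"travel":[0.74,-0.64,0],"turn":0},{"claw":1,"travel":[0.74,-0.64,0],"turn":0},{"claw":1,"travel":[0.74,-0.64,0],"turn":0}]' 60
python3 -m inch '[{"claw":1,"travel":[0.74,-0.645,0],"turn":0},{"claw":1,"travel":[0.74,-0.645,0],"turn":0},{"claw":1,"travel":[0.74,-0.645,0],"turn":0},{"claw":1,"travel":[0.74,-0.645,0],"turn":0},{"claw":1,"travel":[0.74,-0.645,0],"turn":0}]'
python3 -m inch '[{"claw":1,"travel":[0,0,-0.4],"turn":0},{"claw":1,"travel":[0,0,-0.4],"turn":0},{"claw":1,"travel":[0,0,-0.4],"turn":0},{"claw":1,"travel":[0,0,-0.4],"turn":0}]'
python3 - <<'E'
from h import *
from rig import get_state
s=imaging.get_image("scene");t=imaging.get_image("top")
a=cv2.resize(s[160:255,320:410],(390,410),interpolation=2);b=cv2.resize(t[180:260,110:190],(400,410),interpolation=2)
cv2.imwrite("pics/near.png",np.hstack([a,b])[:,:,::-1])
q=get_state();print(q['position'],q['ee_rot'],q['qpos'])
E
```

```text
clock: 0.6
position: [0.3651, 0.4024, 0.2499]
ee_rot: [0.001, 0.192, 0.981, -0.001]
contact_force: [0.2, 1.0, 0.1]
width: 0.0854
gripper_force: 0.0
clock: 1.1
position: [0.5131, 0.2738, 0.2495]
ee_rot: [0.001, 0.191, 0.982, -0.001]
contact_force: [-0.0, 0.1, 0.0]
width: 0.0851
gripper_force: 0.0
clock: 1.5
position: [0.5086, 0.278, 0.1705]
ee_rot: [-0.001, 0.188, 0.982, 0.0]
contact_force: [0.3, -0.4, 0.5]
width: 0.0852
gripper_force: 0.0
[0.51005164 0.27827714 0.17235074] [0.00150335 0.18830501 0.98210878 0.00114143] [ 3.79536746e-01  3.35919510e-01  1.61805429e+00  3.27494865e-04
  1.18385592e+00 -8.12509913e-01]
```

View pics/near.png

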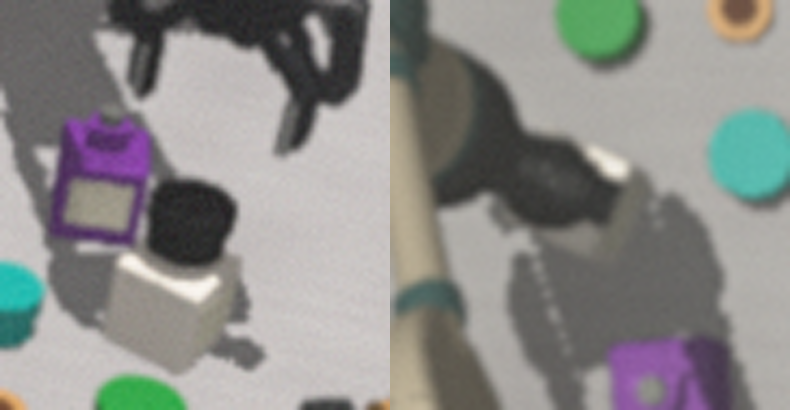

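The fingers straddle the cap: tips at crop (145,95) and (285,150), cap top at (192,195). The purple bottle is clear of the gripper, so I descend and grip.

```bash
python3 -m inch '[{"claw":1,"travel":[0,0,-0.18],"turn":0},{"claw":1,"travel":[0,0,-0.36],"turn":0},{"claw":1,"travel":[0,0,-0.36],"turn":0},{"claw":1,"travel":[0,0,-0.36],"turn":0}]'
python3 -m inch '[{"claw":0.1,"travel":[0,0,0],"turn":0},{"claw":-1,"travel":[0,0,0],"turn":0},{"claw":-1,"travel":[0,0,0],"turn":0},{"claw":-1,"travel":[0,0,0],"turn":0},{"claw":-1,"travel":[0,0,0],"turn":0}]' 60
python3 -m inch '[{"claw":-1,"travel":[0,0,0],"turn":0},{"claw":-1,"travel":[0,0,0],"turn":0},{"claw":-1,"travel":[0,0,0],"turn":0},{"claw":-1,"travel":[0,0,0],"turn":0}]' 60
```

```text
clock: 2.0
position: [0.51, 0.2777, 0.0999]
ee_rot: [0.001, 0.189, 0.982, 0.001]
contact_force: [0.7, -0.5, -0.0]
width: 0.0851
gripper_force: 0.0
clock: 2.5
position: [0.5104, 0.2775, 0.0997]
ee_rot: [0.001, 0.189, 0.982, 0.001]
contact_force: [0.8, -0.1, 5.4]
width: 0.0504
gripper_force: 61.2
clock: 2.9
position: [0.5104, 0.2775, 0.0993]
ee_rot: [0.001, 0.189, 0.982, 0.001]
contact_force: [1.4, 0.1, 4.8]
width: 0.05
gripper_force: 61.3
```

```bash
python3 -m inch '[{"claw":-1,"travel":[0,0,0],"turn":0},{"claw":-1,"travel":[0,0,0.1],"turn":0},{"claw":-1,"travel":[0,0,0.25],"turn":0},{"claw":-1,"travel":[0,0,0.4],"turn":0},{"claw":-1,"travel":[0,0,0.4],"turn":0}]' 90
python3 - <<'E'
from h import *
s=imaging.get_image("scene");t=imaging.get_image("top")
a=cv2.resize(s[140:255,310:410],(400,460),interpolation=2);b=cv2.resize(t[180:260,110:190],(390,460),interpolation=2)
cv2.imwrite("pics/lift.png",np.hstack([a,b])[:,:,::-1])
E
```

```text
clock: 3.4
position: [0.5111, 0.2778, 0.1815]
ee_rot: [0.003, 0.189, 0.982, 0.002]
contact_force: [0.6, 0.1, -3.0]
width: 0.0492
gripper_force: 97.1
```

View pics/lift.png

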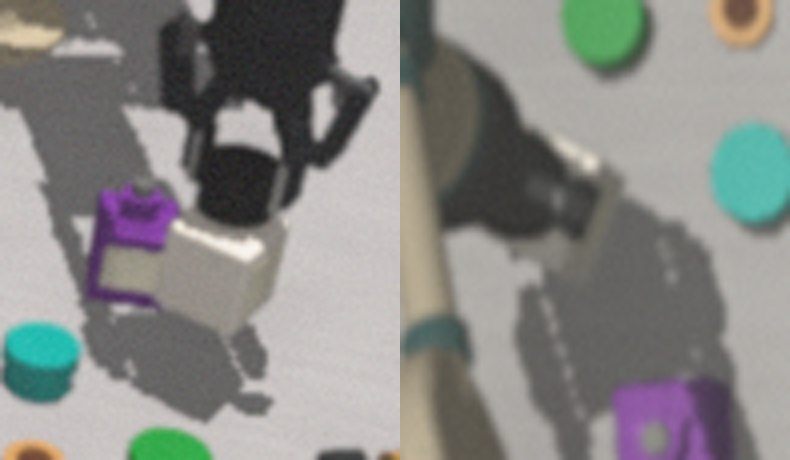

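The bottle is hanging from the gripped cap, roughly upright, clear of the table at crop (230,270). I carry it over the cradle, turning it -63.5°.

```bash
python3 -m inch '[{"claw":-1,"travel":[0,-0.12,0],"turn":-0.036},{"claw":-1,"travel":[0.01,-0.3,0],"turn":-0.072},{"claw":-1,"travel":[0.01,-0.5,0],"turn":-0.11},{"claw":-1,"travel":[0.02,-0.7,0],"turn":-0.15},{"claw":-1,"travel":[0.02,-0.8,0],"turn":-0.18}]'
python3 -m inch '[{"claw":-1,"travel":[0,-0.2,0],"turn":-0.04},{"claw":-1,"travel":[0.01,-0.4,0],"turn":-0.08},{"claw":-1,"travel":[0.01,-0.6,0],"turn":-0.12},{"claw":-1,"travel":[0.02,-0.72,0],"turn":-0.15},{"claw":-1,"travel":[0.02,-0.775,0],"turn":-0.172}]'
python3 -m inch '[{"claw":-1,"travel":[0,0,0],"turn":0},{"claw":-1,"travel":[0,0,0],"turn":0},{"claw":-1,"travel":[0,0,0],"turn":0}]'
python3 - <<'E'
from h import *
from rig import get_state
s=imaging.get_image("scene");t=imaging.get_image("top");np.save("pics/s2.npy",s);np.save("pics/t2.npy",t)
a=cv2.resize(s[130:240,205:305],(400,440),interpolation=2);b=cv2.resize(t[180:260,215:295],(400,440),interpolation=2)
cv2.imwrite("pics/over.png",np.hstack([a,b])[:,:,::-1])
for i in range(5): q=get_state()
print(q['position'],q['ee_rot'],q['qpos'],q['contact_force'])
E
```

```text
clock: 4.0
position: [0.5113, 0.114, 0.1756]
ee_rot: [-0.002, 0.458, 0.889, -0.002]
contact_force: [-0.2, 0.7, -2.9]
width: 0.0494
gripper_force: 97.1
clock: 4.5
position: [0.5157, -0.0402, 0.1757]
ee_rot: [-0.002, 0.679, 0.735, -0.002]
contact_force: [-0.7, 1.1, -3.2]
width: 0.0495
gripper_force: 97.2
clock: 4.8
position: [0.5164, -0.0369, 0.1773]
ee_rot: [-0.001, 0.676, 0.737, -0.0]
contact_force: [-0.1, -0.0, -2.7]
width: 0.0494
gripper_force: 97.2
[ 0.51689116 -0.03697089  0.17790712] [-4.28564058e-04  6.75683282e-01  7.37191907e-01 -1.05464551e-04] [-2.05902064e-01  2.44440655e-01  1.73946626e+00  2.79824019e-04
  1.15853040e+00 -2.93028082e-01] [ 0.1756334  -0.14534015 -3.82959253]
```

View pics/over.png

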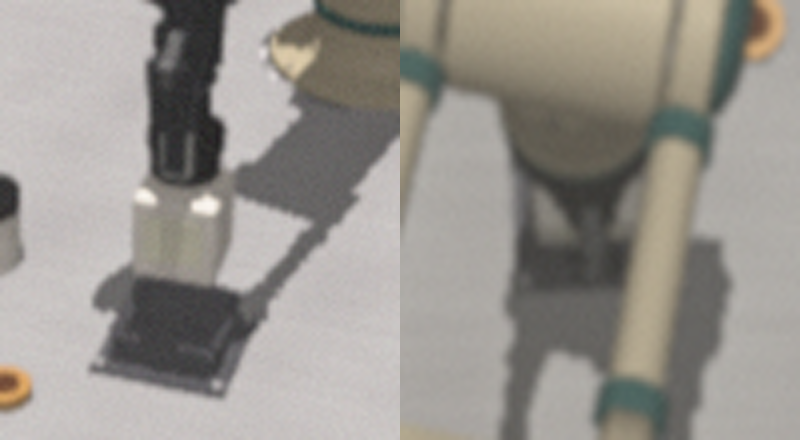

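The bottle hangs over the cradle in the scene view: base corners near crop (135,273) and (213,285), cradle foot corners near (92,370) and (222,395). I'll enlarge this to read the offset precisely.

```bash
python3 - <<'E'
from h import *
s=np.load("pics/s2.npy")[172:232,222:277].astype(float)
s=np.clip((s-20)*1.25,0,255).astype(np.uint8)
cv2.imwrite("pics/big.png",cv2.resize(s,(550,600),interpolation=2)[:,:,::-1])
E
```

```text
(no output)
```

View pics/big.png

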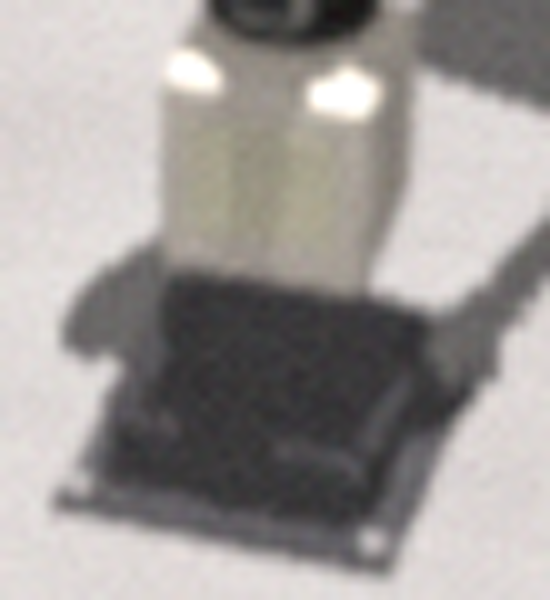

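In the enlarged view, the bottle's front-face base corners are at (163,272) and (360,295), its top corners at (163,78) and (383,105), and the foot corners at (55,503) and (392,572).

```bash
python3 - <<'E'
from h import *
np.set_printoptions(precision=4,suppress=True)
c=lambda x,y:((x+.5)/10+221.5,(y+.5)/10+171.5)
def pr(n,a,b,z,inset):
    A,B=plane("scene",c(*a),z),plane("scene",c(*b),z);v=B-A;L=np.linalg.norm(v);v/=L
    ctr=(A+B)/2+inset*np.array([-v[1],v[0],0]);print(n,A,B,"yaw",np.degrees(np.arctan2(v[1],v[0]))-90,L,"ctr",ctr)
for z in(.075,.078):pr("base",(163,272),(360,295),z,.03)
pr("top",(163,78),(383,105),.142,.03)
pr("foot",(55,503),(392,572),.002,.05)
pr("bolts",(78,482),(372,540),.004,.0435)
# predicted pixels for cradle center bottle yaw 0/2 at base z .078, crop coords
for y in(0,2):
  R=np.array([[np.cos(np.radians(y)),-np.sin(np.radians(y))],[np.sin(np.radians(y)),np.cos(np.radians(y))]])
  for z in(.078,.142):
    print(y,z,[(proj("scene",[*(np.array([.518,-.038])+R@q),z])-[221.5,171.5])*10 for q in([.03,-.03],[.03,.03])])
E
```

```text
base [ 0.549  -0.0623  0.075 ] [ 0.5406 -0.0069  0.075 ] yaw 8.607627956353383 0.05605874426995367 ctr [ 0.5151 -0.0391  0.075 ]
base [ 0.5531 -0.0609  0.078 ] [ 0.5447 -0.0057  0.078 ] yaw 8.607627956353568 0.05579334063760163 ctr [ 0.5192 -0.0378  0.078 ]
top [ 0.5536 -0.0613  0.142 ] [ 0.5459 -0.0014  0.142 ] yaw 7.2788781084836245 0.060450110014920296 ctr [ 0.52   -0.0351  0.142 ]
foot [ 0.5706 -0.087   0.002 ] [0.5676 0.0138 0.002 ] yaw 1.7309008143487432 0.10091418699628578 ctr [ 0.5191 -0.0381  0.002 ]
bolts [ 0.5614 -0.0834  0.004 ] [0.558  0.0049 0.004 ] yaw 2.229426389466923 0.08832329586072536 ctr [ 0.5162 -0.0409  0.004 ]
0 0.078 [array([145.641 , 257.9195]), array([349.1138, 300.1626])]
0 0.142 [array([147.2369,  63.8639]), array([357.5898, 104.7264])]
2 0.078 [array([147.9723, 260.5933]), array([353.7893, 298.8375])]
2 0.142 [array([149.6469,  66.4315]), array([362.4178, 103.4626])]
```

The bottle is about centred, but its yaw is about 7–8° against the cradle's 2°. I correct by -5.4°, go down to just above the lip and look again.

```bash
python3 -m inch '[{"claw":-1,"travel":[0,0,0],"turn":-0.015},{"claw":-1,"travel":[0,0,-0.06],"turn":-0.03},{"claw":-1,"travel":[0,0,-0.14],"turn":-0.03},{"claw":-1,"travel":[0,0,-0.2],"turn":-0.03},{"claw":-1,"travel":[0,0,-0.2],"turn":-0.03}]'
python3 - <<'E'
from h import *
from rig import get_state
s=imaging.get_image("scene")[172:232,222:277].astype(float)
s=np.clip((s-20)*1.25,0,255).astype(np.uint8)
cv2.imwrite("pics/big2.png",cv2.resize(s,(550,600),interpolation=2)[:,:,::-1])
q=get_state();print(q['position'],q['contact_force'],q['moment'])
for z in(.038,.102):
    print(z,[(proj("scene",[*(np.array([.518,-.038])+q),z])-[221.5,171.5])*10 for q in([.031,-.029],[.029,.031],[-.031,.029])])
E
```

```text
clock: 5.4
position: [0.5157, -0.0371, 0.1366]
ee_rot: [-0.002, 0.71, 0.704, -0.001]
contact_force: [1.1, 0.8, -2.9]
width: 0.0492
gripper_force: 97.1
[ 0.516525   -0.03739629  0.13760719] [-0.65065302 -0.90845296 -2.37595148] [ 0.00119051  0.04664619 -0.00409735]
0.038 [array([146.81092886, 375.61022323]), array([348.49027535, 414.68962027]), array([402.46249327, 299.67450716])]
0.102 [array([148.39824094, 189.16240299]), array([356.79343466, 227.18587518]), array([412.09969785, 116.372587  ])]
```

View pics/big2.png

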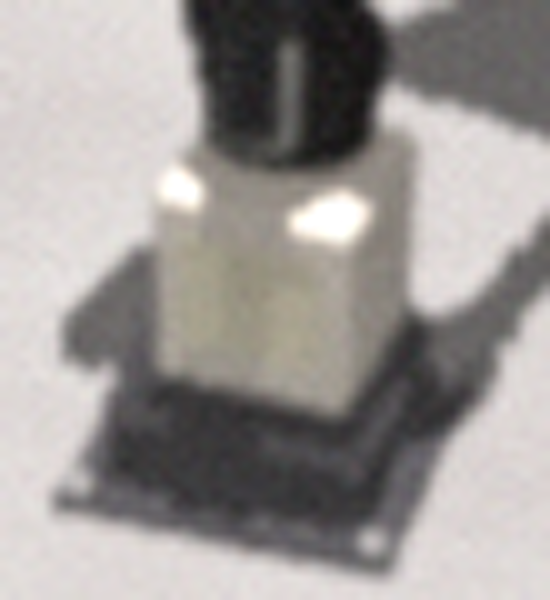

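The base corners at (157,378) and (347,412) compare with (147,376) and (348,415) predicted for a seated alignment. That puts y about 1 mm too high, with yaw good. I nudge it and lower slowly, watching the force.

```bash
python3 -m inch '[{"claw":-1,"travel":[0,-0.005,-0.03],"turn":-0.005},{"claw":-1,"travel":[0,-0.005,-0.05],"turn":-0.005},{"claw":-1,"travel":[0,-0.005,-0.07],"turn":-0.005},{"claw":-1,"travel":[0,-0.005,-0.09],"turn":-0.005},{"claw":-1,"travel":[0,-0.005,-0.09],"turn":-0.005}]'
python3 -m inch '[{"claw":-1,"travel":[0,0,-0.02],"turn":0},{"claw":-1,"travel":[0,0,-0.04],"turn":0},{"claw":-1,"travel":[0,0,-0.06],"turn":0},{"claw":-1,"travel":[0,0,-0.06],"turn":0}]'
```

```text
clock: 5.95
position: [0.5176, -0.0391, 0.12]
ee_rot: [0.0, 0.716, 0.698, 0.0]
contact_force: [1.0, -0.3, -3.4]
width: 0.0494
gripper_force: 97.0
clock: 6.35
position: [0.5171, -0.0389, 0.1077]
ee_rot: [-0.0, 0.716, 0.698, -0.0]
contact_force: [1.3, 0.1, -3.7]
width: 0.049
gripper_force: 97.0
```

```bash
python3 -m inch '[{"claw":-1,"travel":[0,0,-0.01],"turn":0},{"claw":-1,"travel":[0,0,-0.02],"turn":0},{"claw":-1,"travel":[0,0,-0.02],"turn":0},{"claw":-1,"travel":[0,0,-0.02],"turn":0}]'
python3 -m inch '[{"claw":-1,"travel":[0,0,-0.005],"turn":0},{"claw":-1,"travel":[0,0,-0.01],"turn":0},{"claw":-1,"travel":[0,0,-0.01],"turn":0},{"claw":-1,"travel":[0,0,-0.01],"turn":0}]'
```

```text
clock: 6.75
position: [0.5178, -0.039, 0.105]
ee_rot: [0.001, 0.716, 0.698, 0.001]
contact_force: [1.6, 0.6, 4.0]
width: 0.0497
gripper_force: 97.5
clock: 7.15
position: [0.5177, -0.039, 0.1029]
ee_rot: [0.001, 0.716, 0.698, 0.001]
contact_force: [2.0, 1.7, 5.3]
width: 0.0498
gripper_force: 97.7
```

```bash
python3 -m inch '[{"claw":-1,"travel":[0,0,-0.01],"turn":0},{"claw":-1,"travel":[0,0,-0.02],"turn":0},{"claw":-1,"travel":[0,0,-0.02],"turn":0},{"claw":-1,"travel":[0,0,-0.02],"turn":0}]'
python3 - <<'E'
from h import *
from rig import get_state
s=imaging.get_image("scene")[172:232,222:277].astype(float)
s=np.clip((s-20)*1.25,0,255).astype(np.uint8)
cv2.imwrite("pics/big3.png",cv2.resize(s,(550,600),interpolation=2)[:,:,::-1])
q=get_state();print(q['position'],q['contact_force'],q['moment'],q['qpos'])
for z in(.031,.068):
    print(z,[(proj("scene",[*(np.array([.518,-.038])+q),z])-[221.5,171.5])*10 for q in([.031,-.029],[.029,.031],[-.031,.029])])
E
```

```text
clock: 7.55
position: [0.5178, -0.039, 0.0994]
ee_rot: [0.001, 0.716, 0.698, 0.001]
contact_force: [-0.2, 0.5, 9.6]
width: 0.0494
gripper_force: 98.0
[ 0.51776442 -0.03896345  0.09939647] [0.29956686 0.28600624 9.5178447 ] [ 0.10947039 -0.0258891  -0.01736196] [-2.09282294e-01  3.25473920e-01  1.84827165e+00  1.98333393e-04
  9.66065343e-01 -1.84585886e-01]
0.031 [array([146.64478214, 395.28562033]), array([347.61202836, 434.46568953]), array([401.44092283, 319.04246874])]
0.068 [array([147.53935656, 289.70833175]), array([352.32011627, 328.32409299]), array([406.9123671 , 215.16990785])]
```

View pics/big3.png

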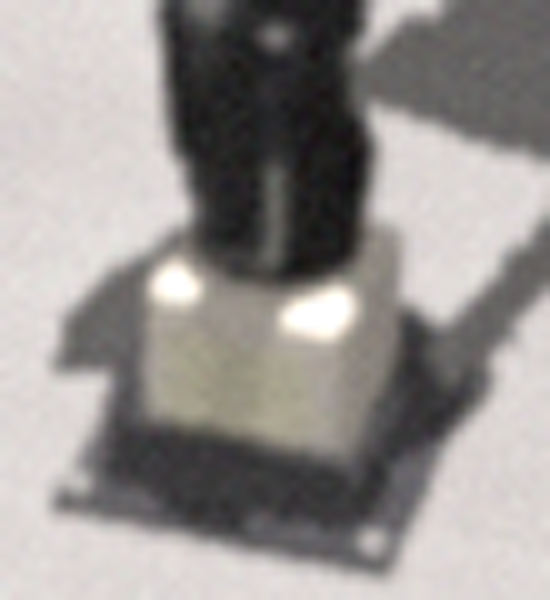

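The bottle's top corners at (148,290) and (352,325) match the seated prediction to within a pixel or so, so it is fully down. The spring reads about 9.6 N. I press 2 mm more and then twist anticlockwise.

```bash
python3 -m inch '[{"claw":-1,"travel":[0,0,-0.005],"turn":0},{"claw":-1,"travel":[0,0,-0.01],"turn":0},{"claw":-1,"travel":[0,0,-0.01],"turn":0},{"claw":-1,"travel":[0,0,-0.01],"turn":0}]' 110
python3 -m inch '[{"claw":-1,"travel":[0,0,0],"turn":0.02},{"claw":-1,"travel":[0,0,0],"turn":0.045},{"claw":-1,"travel":[0,0,0],"turn":0.07},{"claw":-1,"travel":[0,0,0],"turn":0.07}]'
python3 -c "
from rig import get_state;q=get_state();print(q['moment'],q['contact_force'])"
```

```text
clock: 8.0
position: [0.5177, -0.039, 0.0977]
ee_rot: [0.001, 0.716, 0.698, 0.001]
contact_force: [-0.8, 0.8, 11.0]
width: 0.049
gripper_force: 111.9
clock: 8.4
position: [0.5179, -0.0392, 0.0977]
ee_rot: [0.001, 0.634, 0.773, 0.0]
contact_force: [0.2, 0.5, 11.0]
width: 0.049
gripper_force: 111.9
[ 0.01618532 -0.00322915  0.03191228] [ 0.19661961  0.48169369 11.00610492]
```

```bash
python3 -m inch '[{"claw":-1,"travel":[0,0,0],"turn":0.03},{"claw":-1,"travel":[0,0,0],"turn":0.06},{"claw":-1,"travel":[0,0,0],"turn":0.09},{"claw":-1,"travel":[0,0,0],"turn":0.12},{"claw":-1,"travel":[0,0,0],"turn":0.15}]'
python3 -c "
from rig import get_state;q=get_state();print(q['moment'],q['contact_force'])"
python3 -m inch '[{"claw":-1,"travel":[0,0,0],"turn":0.03},{"claw":-1,"travel":[0,0,0],"turn":0.06},{"claw":-1,"travel":[0,0,0],"turn":0.09},{"claw":-1,"travel":[0,0,0],"turn":0.12},{"claw":-1,"travel":[0,0,0],"turn":0.14}]'
python3 -c "
from rig import get_state;q=get_state();print(q['moment'],q['contact_force'])"
```

```text
clock: 8.9
position: [0.518, -0.0394, 0.0978]
ee_rot: [0.001, 0.435, 0.9, 0.0]
contact_force: [0.8, -0.3, 10.4]
width: 0.0493
gripper_force: 111.9
[-0.05991282  0.00391779 -0.09264508] [ 0.81010527 -0.28456993 10.38157556]
clock: 9.4
position: [0.5181, -0.0394, 0.0978]
ee_rot: [0.001, 0.229, 0.973, -0.0]
contact_force: [-0.1, 0.6, 11.8]
width: 0.0493
gripper_force: 112.1
[-0.00931456 -0.01980244 -0.0361651 ] [-0.13441764  0.56090321 11.81391917]
```

Turned 65° with no blocking moment. I lift slowly and check that the cap comes free.

```bash
python3 -m inch '[{"claw":-1,"travel":[0,0,0],"turn":0},{"claw":-1,"travel":[0,0,0.02],"turn":0},{"claw":-1,"travel":[0,0,0.04],"turn":0},{"claw":-1,"travel":[0,0,0.06],"turn":0},{"claw":-1,"travel":[0,0,0.06],"turn":0}]'
python3 -m inch '[{"claw":-1,"travel":[0,0,0.03],"turn":0},{"claw":-1,"travel":[0,0,0.08],"turn":0},{"claw":-1,"travel":[0,0,0.15],"turn":0},{"claw":-1,"travel":[0,0,0.22],"turn":0},{"claw":-1,"travel":[0,0,0.27],"turn":0}]'
python3 -m inch '[{"claw":-1,"travel":[0,0,0],"turn":0},{"claw":-1,"travel":[0,0,0],"turn":0},{"claw":-1,"travel":[0,0,0],"turn":0},{"claw":-1,"travel":[0,0,0],"turn":0}]'
python3 - <<'E'
from h import *
s=imaging.get_image("scene")[130:235,205:305]
cv2.imwrite("pics/final.png",cv2.resize(s,(570,600),interpolation=2)[:,:,::-1])
E
```

```text
clock: 9.9
position: [0.517, -0.039, 0.1083]
ee_rot: [-0.0, 0.23, 0.973, 0.0]
contact_force: [0.9, 0.3, 0.7]
width: 0.0491
gripper_force: 113.5
clock: 10.4
position: [0.517, -0.0389, 0.1635]
ee_rot: [0.0, 0.23, 0.973, -0.0]
contact_force: [-0.6, -0.1, 0.1]
width: 0.0489
gripper_force: 113.5
clock: 10.8
position: [0.5167, -0.0389, 0.1616]
ee_rot: [-0.001, 0.23, 0.973, 0.0]
contact_force: [0.0, 1.2, -0.5]
width: 0.049
gripper_force: 113.5
```

View pics/final.png

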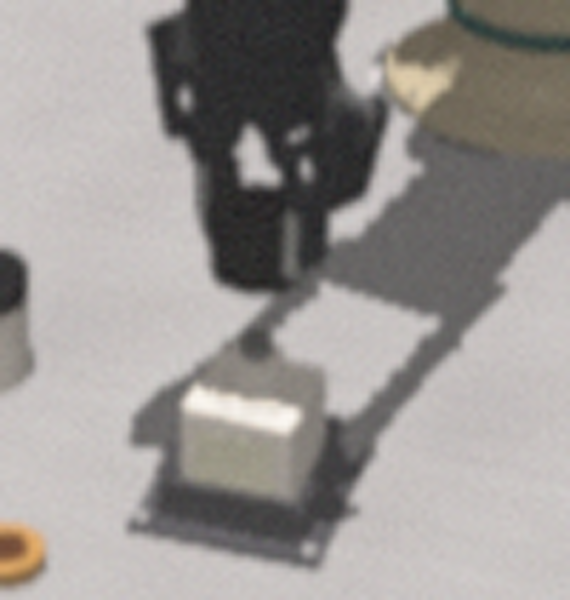

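The cap at (265,240) is held level above the open neck at (257,345). The bottle is still seated in the cradle at (250,430).

```bash
python3 -c "
from rig import ticket;print(ticket.sign_off())"
```

```text
the job is handed in; nothing more can be done
None
```

I handed the job in at about 11 s on the robot's clock: the bottle is seated in the cradle, and the cap is off and held level about 5 cm above the open neck. The sign-off gave no verdict, and I took no final picture of the other items.

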